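Slide a well plate under the imager's low read bridge and start the scan

ROBOT

A 6-joint arm with a two-finger parallel gripper is mounted at the origin on the work surface. World frame = base frame: x ahead of the robot, y to its left, z up, the work surface at z = 0. Lengths are in mm, angles in rad, forces in N, time in s.
With the tool pointing down it reaches from about 250 to 775 mm from the base axis. Payload 4 kg.
Tool frame: the origin (TCP) lies at the very end of the fingers, on their centre line; the grasp point (between the pads) lies 19 mm behind it; z points along the fingers, y is the line along which they close (so a half turn about z gives the same grasp; the last joint's range is limited). The gripper opens to 85 mm and grips with 20 to 120 N. Pads are 22 mm wide; open, the fingers measure 114 mm over their backs; the gripper's body (76 mm by 85 mm) begins 54 mm behind the grasp point. The pads swing forward as they close: fully open they stand 13 mm farther back than shut.
Start: joints at [1.012, 0.087, 1.371, -0, 1.684, -0.103], TCP at [242.11, 493.863, 231.341] pointing down, gripper open.
Joint ranges: [-3.1, 3.1], [-0.76, 2.03], [0.27, 2.55], [-1.08, 4.22], [0.17, 2.65], [-2.57, 2.57]. Speed limits (rad/s): [2.79, 2.79, 3.14, 3.14, 3.14, 3.14].

INTERFACE

Orientations are given as a rotation vector (axis times angle).
In Python, from bench import bot gives the robot as it stands. The module is installed in compiled form; this text tells all that it offers.
- The arm moves only by the tool step_arm, never from a script. Its argument "rows" is a list of rows, each a list of 3 entries, a list of its own where there are three numbers: the shift along the tool's x, y, z in cm, then the turn, a rotation vector about the tool's x, y, z in rad, then the closure, from -1 (fully open) to 1 (shut). In form: [[[x, y, z], [rx, ry, rz], claw], ...]. A call has exactly 10 rows; each row is the pose to reach, as a shift and turn from the pose commanded when the call began, along the tool's axes at that moment; what a row does not reach only later rows make up. A row lasts 1/12 s, in which the tool goes at most 41.7 mm and 7.16 degrees, less where a joint would pass 70% of its speed; a pose out of reach is approached as far as the arm can. A call with a gripper value outside its range is refused whole. The fingers move at their own pace and stop on an object; "newtons" is the grip in N (left out, the last holds). Time passes only in rows, so rows that repeat a pose let the fingers close, or fill a call up. It gives the time, the measured TCP pose, the force, the opening and the grip force at its end, in the units of the state.
- bot.sense(): the state, without advancing time (a new reading comes with each control period).
- bot.snapshot(name): name is "scene" or "side" or "wrist"; returns a dict with "img" (400x640x3 uint8, red, green, blue), "K" (3x3 intrinsics, pixels), "view" (4x4, takes a point from world to camera coordinates); the wrist camera has in their place "T_tool_cam" (4x4, takes a point from camera to tool coordinates, whose origin is the TCP and whose axes are the flange's). Camera axes: x right, y up, looking along -z (the intrinsics and any distortion apply to the point x, -y, -z); pixel columns grow to the right and rows downward; lengths in mm; the calibration is good to about 2 mm. A picture is of the moment at which its call begins: read the wrist's pose just before it. There is no depth.
- bot.hand_in(): hands the job in; it is judged then, once.
The state is a dict: "clock": time; "joint_positions": joint angles; "dq": joint speeds; "joint_torque": joint torques, N m; "eef_pos": TCP position; "orientation": TCP orientation; "contact_force": force on the tool from outside, world axes, zero at the start; "torque": the same for the moment, N m; "grip_width": opening from 0.0 (shut) to 1.0 (fully open); "finger_force": force on a finger pad.
Only numpy, scipy, OpenCV 4.12 (cv2) and the standard library are available. Lean on these libraries where they do the work, as an engineer would, in place of code of your own. Each camera call takes 0.05 s, during which the arm holds its last target. There are 200 camera calls.

TASK

Push the white well plate along the bench, long way first, through the low arch of the plate imager until its leading end sits squarely against the metal stop on the other side, never lifting or tipping it. Then press the imager's round start button all the way down, once the plate is home and not before, and let it go. Leave the other things on the bench where they are.

Things in the scene. Friction and masses are not known exactly. Their poses are not given: they have to be found in the camera images.
- plate: White 24-well culture plate with small round grey wells, lying flat and loose on the bench; 85.5 (its x) x 127.5 (its y, the long way) x 16 high, about 0.12 kg, vertical sides. Origin: centre of the underside; z up. It starts on the imager's +y side, off line and askew.
- imager: White plate imager fixed to the bench: a low arch, grey read head on top. Origin: on the bench midway between the arch's legs; z up. The slot runs along its y; the plate enters from +y and travels to -y. Arch 50 deep (y -25 to +25), 170 wide in x, top 45 above the bench (read head, x -35 to +35: 67). Slot 100 wide (x -50 to +50), headroom 20. With the plate home its centre is at y = +18.75.
- mouth (a point): Middle of the slot's entrance, on the arch's +y face, 10 above the bench, half-way up the opening. The home plate's trailing end stands 57.5 outside this face. Axes as the imager's.
- stop (a point): Middle of the stop's face, 7 above the bench, at y = -45 from the imager's origin: an aluminium cross bar 14 high and 128 wide behind the arch, joined to the legs by rails 14 high that continue the slot's sides. Axes as the imager's.
- start_top (a point): Centre of the top of the start button when up: a small round white button, 22 dia, on a grey housing on top of the arch's leg on the imager's -x side (the robot's side). It is pressed straight down.
- start (a joint): Start button travel in m: 0 up, 0.006 fully down; a spring, about 5 N when fully down, brings it back up.
- dish: Bystander: round flat petri dish, 90 dia x 15 high mm. Origin: centre of its underside.
- tipbox: Bystander: blue pipette-tip box, 85 x 122 x 57 high mm. Origin: centre of its underside.
- bottle: Bystander: white reagent bottle with red cap, 60 dia x 150 high mm. Origin: centre of its underside.
- beaker: Bystander: small glass beaker, 60 dia x 60 high mm. Origin: centre of its underside.
- tuberack: Bystander: white rack with eight capped tubes, 70 x 130 x 73 high mm. Origin: centre of its underside.
- spatula: Bystander: thin steel micro-spatula lying flat, 150 long x 8 wide x 4 high mm. Origin: centre of its underside.
- jar: Bystander: clear screw-top jar, 64 dia x 80 high mm. Origin: centre of its underside.
Mind the look-alikes: they are no part of the job. What is shaped like the plate but red is not meant.

How it is judged (in metres and radians):
On the way, in this order (a step that is already met when the one before it is completed fails the run):
1. the plate is home: under the arch, square against the stop (y of plate in the frame of imager between 0.012 and 0.0238 m and x of plate in the frame of imager between -0.01 and 0.01 m and angle between the y axis of plate and the y axis of imager, either way round below 0.08 rad and height (world z) of plate below 0.004 m and angle between plate's own z axis and vertical below 0.05 rad), for 0.2 s.
2. the start button is pressed down while the plate is home (all of step 1 and value of joint start above 0.0045 m), for 0.05 s.
At the end, for the whole second after the job is handed in: The plate lies flat and still under the arch, its leading end within 5 mm of the stop, within 10 mm of the slot's middle and square to it within 0.08 rad; the button has come back up (all of step 1 and value of joint start below 0.002 m and linear speed of plate below 0.01 m/s); the robot touches nothing.
It fails at once if the plate is lifted more than 6 mm (height (world z) of plate above 0.006 m).
It fails at once if the plate is tipped more than 0.1 rad (angle between plate's own z axis and vertical above 0.1 rad).
It fails at once if the button is pressed before the plate is home (value of joint start above 0.003 m and y of plate in the frame of imager above 0.028 m).
It fails at once if a bystander is moved more than 15 mm (distance of any of dish, tipbox, bottle, beaker, tuberack, spatula, jar from where it was at the start of the episode above 0.015 m).
It also fails if it takes over 64 s, if anything falls off the work surface, if the arm or the gripper's body presses on something with over 40 N, if the wrist force passes 120 N, or if a joint passes its speed limit or range.

## Working session

There is one attempt and no reset: what is moved stays moved. The work goes in short steps, Python scripts to look and compute and a tool call to move; the robot and the scene stay as the last step left them, time stands still between calls to the robot, and variables do not carry over. Pictures are saved under pics/ and viewed, at most 10 in all, crops included, and the job is handed in when it is done.

Besides the shell and the picture viewer there is one more tool, called after "Call:" in YAML: its name, and indented under it one key for each argument. step_arm: Moves the arm, as the interface text tells. Its arguments: {"type":"object","properties":{"rows":{"type":"array"},"newtons":{"type":"number"}},"required":["rows"]}

```bash
mkdir -p pics; python3 - <<'E'
from bench import bot
import cv2,numpy as np
s=bot.sense();print({k:np.round(v,3).tolist() for k,v in s.items()})
for n in ["scene","side"]:
    d=bot.snapshot(n);cv2.imwrite(f"pics/{n}0.png",d["img"][:,:,::-1]);print(n,d["K"].tolist(),np.round(d["view"],4).tolist(),[k for k in d])
    np.savez(f"{n}.npz",**{k:d[k] for k in("img","K","view")})
E
```

```text
{'clock': 0.0, 'joint_positions': [1.012, 0.088, 1.372, -0.0, 1.684, -0.103], 'dq': [-0.002, 0.001, 0.002, -0.001, 0.0, -0.0], 'joint_torque': [-0.001, -35.185, -31.327, -0.0, 0.011, 0.0], 'eef_pos': [241.844, 493.403, 230.106], 'orientation': [-0.71, -3.06, 0.003], 'contact_force': [-0.52, -0.299, 0.601], 'torque': [0.008, 0.027, -0.018], 'finger_force': 0.0, 'grip_width': 1.002}
scene [[405.4167663700479, 0.0, 324.3209991827554], [0.0, 405.4167663700479, 207.66263475152667], [0.0, 0.0, 1.0]] [[-0.3148, 0.9491, -0.0052, 167.0264], [-0.7686, -0.2517, 0.5881, 409.6765], [0.5569, 0.1891, 0.8088, -1386.5898], [0.0, 0.0, 0.0, 1.0]] ['img', 'K', 'view']
side [[363.85107719719747, 0.0, 310.10862603350137], [0.0, 363.85107719719747, 201.74803411836098], [0.0, 0.0, 1.0]] [[0.763, -0.6461, 0.0198, -413.6382], [0.4541, 0.5576, 0.6949, -343.1626], [-0.46, -0.5212, 0.7188, -950.4567], [0.0, 0.0, 0.0, 1.0]] ['img', 'K', 'view']
```

View pics/scene0.png

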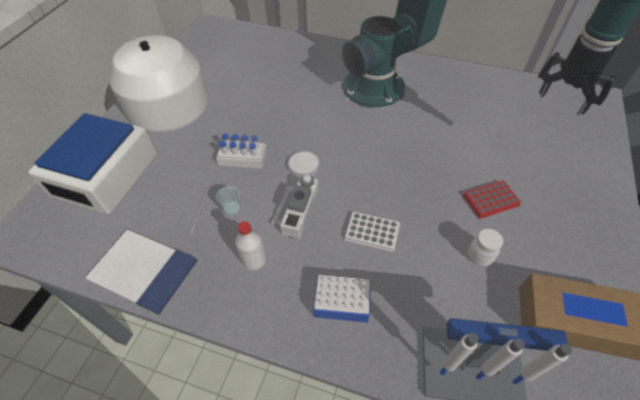

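View pics/side0.png

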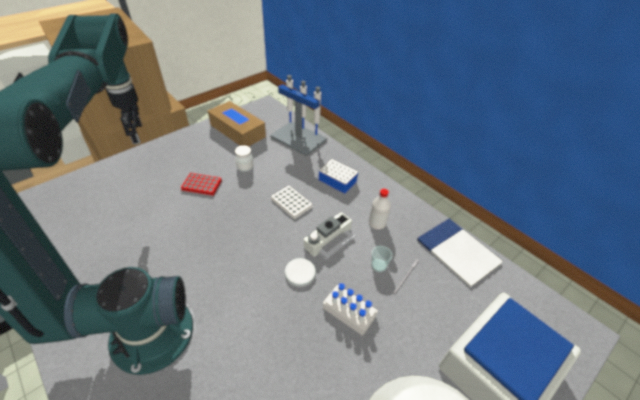

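Scene view: the white plate is at (372,231) and the imager at (297,205), with its button end near (307,181). Red look-alike is at (492,198) and the tip box (white top, blue) at (342,298). The one meant is (372,231): white, flat, with grey wells and on the imager's open side. I'll enlarge that crop and measure.

```bash
cat >h.py <<'E'
import numpy as np,cv2
def ray(K,view,px):
    V=np.array(view);R=V[:3,:3];t=V[:3,3]
    u=np.linalg.solve(K,np.array([px[0],px[1],1.]));d=R.T@np.array([u[0],-u[1],-u[2]])
    return -R.T@t,d
def onz(K,view,px,z):
    o,d=ray(K,view,px);return o+d*(z-o[2])/d[2]
def proj(K,view,p):
    c=(np.array(view)@np.append(p,1))[:3];q=K@np.array([c[0],-c[1],-c[2]]);return q[:2]/q[2]
E
python3 - <<'E'
import numpy as np,cv2
from h import *
d=np.load("scene.npz");s=np.load("side.npz")
im=d["img"][:,:,::-1].copy()
hsv=cv2.cvtColor(im,cv2.COLOR_BGR2HSV)
m=((hsv[...,1]<40)&(hsv[...,2]>150)).astype(np.uint8)
roi=np.zeros_like(m);roi[205:255,335:410]=1
m=cv2.morphologyEx(m*roi,cv2.MORPH_CLOSE,np.ones((9,9)))
c=max(cv2.findContours(m,0,2)[0],key=cv2.contourArea)
P=np.array([onz(d["K"],d["view"],p[0],14)[:2] for p in c],np.float32)
r=cv2.minAreaRect(P);print("plate",r,cv2.boxPoints(r))
for n,px,z in[("button",(307,181),65),("far end",(290,235),45)]:print(n,onz(d["K"],d["view"],px,z))
a=cv2.resize(im[145:265,255:415],None,fx=4.5,fy=4.5,interpolation=cv2.INTER_CUBIC)
cv2.imwrite("pics/crop1.png",a)
E
```

```text
plate ((572.6913452148438, 142.58233642578125), (92.54325866699219, 126.06278991699219), 2.128769636154175) [[524.11035  203.85146 ]
 [528.79297   77.875656]
 [621.27234   81.31322 ]
 [616.5897   207.28902 ]]
button [509.77461351 -54.26037639  65.        ]
far end [667.78145813 -42.19794855  45.        ]
```

View pics/crop1.png

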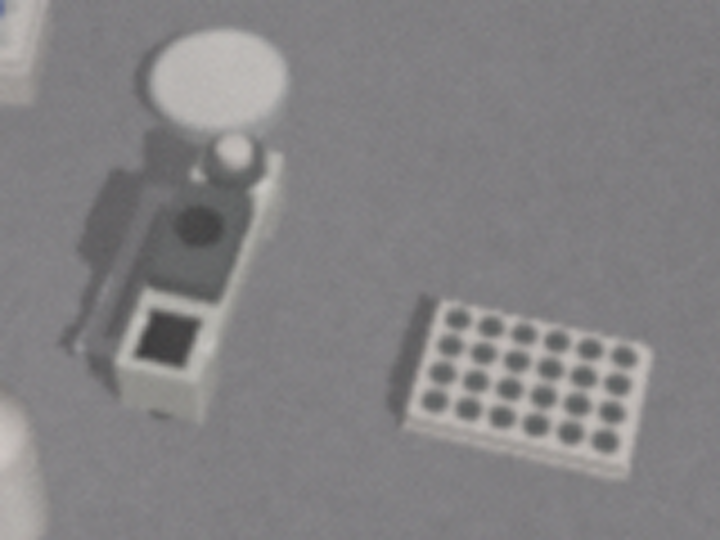

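The crop confirms the plate: 24 grey wells, white, to the imager's right, with the button at crop (235,152). Next is a wrist look from above.

```bash
cat >>h.py <<'E'
from scipy.spatial.transform import Rotation as Ro
def shift(s,target,yaw_axis=None):
    """tool-axes shift (cm) to a world TCP target; yaw_axis: world xy direction wanted for tool y -> rotvec too"""
    R=Ro.from_rotvec(s["orientation"]);d=R.inv().apply(np.array(target)-s["eef_pos"])/10
    if yaw_axis is None: return d,None
    y=np.array([*yaw_axis,0])/np.linalg.norm(yaw_axis);z=np.array([0,0,-1.])
    best=None
    for k in(1,-1):
        T=Ro.from_matrix(np.c_[np.cross(k*y,z),k*y,z]);r=(R.inv()*T).as_rotvec()
        if best is None or np.linalg.norm(r)<np.linalg.norm(best):best=r
    return d,best
def wristview(s,d):
    T=np.eye(4);T[:3,:3]=Ro.from_rotvec(s["orientation"]).as_matrix();T[:3,3]=s["eef_pos"]
    return np.linalg.inv(T@d["T_tool_cam"])
E
python3 - <<'E'
from bench import bot
from h import *
s=bot.sense();print(Ro.from_rotvec(s["orientation"]).as_matrix().round(3))
d=bot.snapshot("wrist");print(np.round(d["T_tool_cam"],3),d["K"])
print(shift(s,[540,60,330],(1,0)))
E
```

```text
[[-0.898  0.44  -0.001]
 [ 0.44   0.898 -0.002]
 [ 0.    -0.002 -1.   ]]
[[ 1.00000e-03  9.57000e-01  2.89000e-01  7.36430e+01]
 [ 1.00000e+00 -1.00000e-03  0.00000e+00  7.66000e-01]
 [ 0.00000e+00  2.89000e-01 -9.57000e-01 -1.43577e+02]
 [ 0.00000e+00  0.00000e+00  0.00000e+00  1.00000e+00]] [[353.5196308    0.         315.19077761]
 [  0.         353.5196308  198.46437339]
 [  0.           0.           1.        ]]
(array([-45.84901917, -25.81648925,  -9.93361482]), array([-1.93299993e-03,  9.51803948e-04,  1.11499449e+00]))
```

Call:
step_arm:
  rows:
    - [[-15,-7,-7],[0,0,0.3],-1]
    - [[-46.3,-20,-7],[0,0,1.115],-1]
    - [[-46.3,-20,-7],[0,0,1.115],-1]
    - [[-46.3,-20,-7],[0,0,1.115],-1]
    - [[-46.3,-20,-7],[0,0,1.115],-1]
    - [[-46.3,-20,-7],[0,0,1.115],-1]
    - [[-46.3,-20,-7],[0,0,1.115],-1]
    - [[-46.3,-20,-7],[0,0,1.115],-1]
    - [[-46.3,-20,-7],[0,0,1.115],-1]
    - [[-46.3,-20,-7],[0,0,1.115],-1]

```text
clock: 0.98
eef_pos: [509.7, 179.5, 290.5]
orientation: [-2.226, -2.217, 0.0]
contact_force: [1.0, 0.8, -0.3]
grip_width: 1.002
finger_force: 0.0
```

Call:
step_arm:
  rows:
    - [[0,0,0],[0,0,0],-1]
    - [[0,0,0],[0,0,0],-1]
    - [[0,0,0],[0,0,0],-1]
    - [[0,0,0],[0,0,0],-1]
    - [[0,0,0],[0,0,0],-1]
    - [[0,0,0],[0,0,0],-1]
    - [[0,0,0],[0,0,0],-1]
    - [[0,0,0],[0,0,0],-1]
    - [[0,0,0],[0,0,0],-1]
    - [[0,0,0],[0,0,0],-1]

```text
clock: 1.82
eef_pos: [508.8, 181.6, 290.6]
orientation: [2.221, 2.222, 0.0]
contact_force: [0.1, 0.7, 0.6]
grip_width: 0.999
finger_force: 0.0
```

```bash
python3 - <<'E'
from bench import bot
from h import *
s=bot.sense();print(s["clock"],s["eef_pos"],s["orientation"],s["joint_positions"])
d=bot.snapshot("wrist");cv2.imwrite("pics/w1.png",d["img"][:,:,::-1])
np.savez("w1.npz",img=d["img"],K=d["K"],view=wristview(s,d))
E
```

```text
1.8167 [508.77269444 181.61302873 290.58599529] [2.22087167e+00 2.22196698e+00 2.52590370e-04] [2.37864282e-01 6.14126604e-02 1.28186109e+00 5.86146932e-05
 1.79816538e+00 2.37384431e-01]
```

View pics/w1.png

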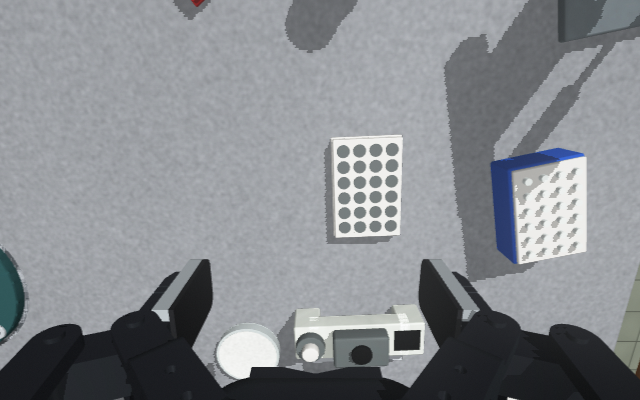

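The wrist view shows the plate at (367,187), slightly askew, and the imager at (360,335), partly hidden by the gripper. The dish is at (248,352) and the tip box at (545,205). I'll move in for a better view of the imager.

Call:
step_arm:
  rows:
    - [[-14,6,-5],[0,0,0],-1]
    - [[-14,6,-5],[0,0,0],-1]
    - [[-14,6,-5],[0,0,0],-1]
    - [[-14,6,-5],[0,0,0],-1]
    - [[-14,6,-5],[0,0,0],-1]
    - [[-14,6,-5],[0,0,0],-1]
    - [[-14,6,-5],[0,0,0],-1]
    - [[-14,6,-5],[0,0,0],-1]
    - [[-14,6,-5],[0,0,0],-1]
    - [[-14,6,-5],[0,0,0],-1]

```text
clock: 2.7
eef_pos: [568.4, 42.5, 340.3]
orientation: [-2.219, -2.223, 0.0]
contact_force: [-0.4, -0.0, -0.0]
grip_width: 1.004
finger_force: 0.0
```

```bash
python3 - <<'E'
from bench import bot
from h import *
s=bot.sense();print(s["clock"],s["eef_pos"],s["orientation"],s["joint_positions"])
d=bot.snapshot("wrist");V=wristview(s,d);im=d["img"][:,:,::-1].copy()
np.savez("w2.npz",img=d["img"],K=d["K"],view=V)
hsv=cv2.cvtColor(im,cv2.COLOR_BGR2HSV)
print("proj plate",proj(d["K"],V,[572,142,16]),"imager",proj(d["K"],V,[590,-50,45]))
cv2.imwrite("pics/w2.png",im)
w=np.load("w1.npz");h1=cv2.cvtColor(w["img"][:,:,::-1].copy(),cv2.COLOR_BGR2HSV)
for nm,K,VV,h in(("w1",w["K"],w["view"],h1),("w2",d["K"],V,hsv)):
    m=((h[...,1]<30)&(h[...,2]>200)).astype(np.uint8)
    m=cv2.morphologyEx(m,cv2.MORPH_CLOSE,np.ones((13,13)))
    q=proj(K,VV,[572,142,16])
    for c in cv2.findContours(m,0,2)[0]:
        if cv2.contourArea(c)>800:
            P=np.array([onz(K,VV,p[0],16)[:2] for p in c],np.float32);print(nm,cv2.boundingRect(c),cv2.minAreaRect(P))
E
```

```text
2.7 [568.42120109  42.54056309 340.25953025] [-2.21894952e+00 -2.22317856e+00  3.60718573e-04] [-2.48741922e-02  1.38626586e-01  1.10003947e+00  2.11613113e-04
  1.90347075e+00 -2.67091985e-02]
proj plate [318.1482602   70.75292136] imager [331.16241511 223.41892544]
w1 (217, 323, 62, 56) ((413.15557861328125, -97.44181823730469), (92.39789581298828, 78.17110443115234), 23.833309173583984)
w1 (295, 305, 130, 57) ((571.0719604492188, -68.1015853881836), (180.6326904296875, 89.40778350830078), 2.502781867980957)
w1 (515, 157, 72, 107) ((803.9346923828125, 112.21944427490234), (85.76915740966797, 127.45943450927734), 12.547771453857422)
w1 (331, 135, 72, 102) ((572.29052734375, 143.4087677001953), (83.66283416748047, 126.91716766357422), 2.5883092880249023)
w2 (199, 323, 58, 63) ((432.5296630859375, -286.1282043457031), (71.8559341430664, 108.96943664550781), 12.85092830657959)
w2 (177, 222, 61, 57) ((414.7955627441406, -100.43194580078125), (81.44353485107422, 88.3930892944336), 60.624420166015625)
w2 (250, 204, 128, 53) ((567.21533203125, -71.9514389038086), (76.65792083740234, 181.14356994628906), 88.74510192871094)
w2 (459, 26, 73, 116) ((796.1719970703125, 124.53437042236328), (84.86046600341797, 124.9463119506836), 12.446795463562012)
w2 (283, 15, 70, 108) ((573.18798828125, 141.8888702392578), (82.32040405273438, 123.49376678466797), 2.5928375720977783)
```

View pics/w2.png

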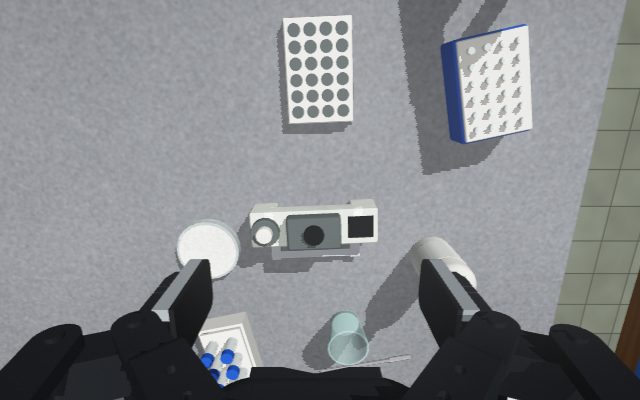

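The plate is at about (572.5,142.5) with yaw +2.6°. I'll enlarge the imager.

```bash
python3 - <<'E'
import numpy as np,cv2
im=np.load("w2.npz")["img"][:,:,::-1]
cv2.imwrite("pics/crop2.png",cv2.resize(im[190:275,240:390],None,fx=5,fy=5,interpolation=cv2.INTER_NEAREST))
E
```

```text
(no output)
```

View pics/crop2.png

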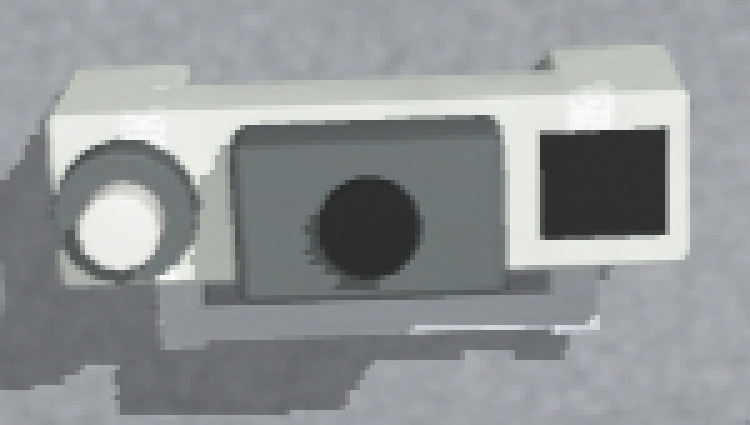

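Crop 2 shows the arch's top corners, the leg feet, the button at (120,225) and the stop bar at the bottom. I'll cast rays through these.

```bash
python3 - <<'E'
from h import *
w=np.load("w2.npz");K,V=w["K"],w["view"]
f=lambda x,y,z:onz(K,V,(240+(x-2)/5,190+(y-2)/5),z)
A=np.array([f(50,117,45),f(688,92,45),f(688,262,45),f(60,285,45)]);print(A.round(1))
c=A.mean(0);print("c",c,"len",np.linalg.norm(A[1]-A[0]),np.linalg.norm(A[2]-A[3]),np.linalg.norm(A[1]-A[2]),np.linalg.norm(A[0]-A[3]))
print("legs",[f(*p,0).round(1).tolist() for p in((75,68),(188,66),(553,50),(668,45))])
print("stopbar",[f(*p,14).round(1).tolist() for p in((160,350),(600,330))])
print("button",[f(120,225,z).round(1).tolist() for z in(60,70)])
E
```

```text
[[482.7 -35.7  45. ]
 [649.8 -28.3  45. ]
 [652.4 -76.5  45. ]
 [483.  -83.7  45. ]]
c [566.9712744  -56.07520534  45.        ] len 167.30754839789927 169.60700876592674 48.26608764160109 48.044306378316136
legs [[481.8, -36.4, 0.0], [514.3, -35.7, 0.0], [618.9, -30.7, 0.0], [651.7, -29.1, 0.0]]
stopbar [[505.2, -118.6, 14.0], [633.8, -111.8, 14.0]]
button [[502.2, -60.0, 60.0], [503.8, -55.8, 70.0]]
```

Imager origin is about (567,-57) with yaw 2.5°, and the arch and leg sizes check out. The plate is parallel to the slot within about 0.5° but 14 mm off on +x. First I'll push its far side 14 mm with two fingers, then push the end.

Call:
step_arm:
  rows:
    - [[5,4,8],[0,0,0.12],0]
    - [[10.3,7.9,20],[0,0,0.24],0]
    - [[10.3,7.9,20],[0,0,0.36],0]
    - [[10.3,7.9,20],[0,0,0.48],0]
    - [[10.3,7.9,20],[0,0,0.6],0]
    - [[10.3,7.9,20],[0,0,0.72],0]
    - [[10.3,7.9,20],[0,0,0.84],0]
    - [[10.3,7.9,20],[0,0,0.96],0]
    - [[10.3,7.9,20],[0,0,1.08],0]
    - [[10.3,7.9,20],[0,0,1.2],0]

```text
clock: 3.58
eef_pos: [647.5, 145.3, 139.9]
orientation: [-3.089, -0.572, 0.002]
contact_force: [-0.1, 0.1, 0.0]
grip_width: 0.496
finger_force: 0.0
```

Call:
step_arm:
  rows:
    - [[0,0,0],[0,0,0.12],0]
    - [[0,0,0],[0,0,0.24],0]
    - [[0,0,0],[0,0,0.327],0]
    - [[0,0,0],[0,0,0.327],0]
    - [[0,0,0],[0,0,0.327],0]
    - [[0,0,0],[0,0,0.327],0]
    - [[0,0,0],[0,0,0.327],0]
    - [[0,0,0],[0,0,0.327],0]
    - [[0,0,0],[0,0,0.327],0]
    - [[0,0,0],[0,0,0.327],0]

```text
clock: 4.42
eef_pos: [647.9, 144.4, 140.6]
orientation: [-3.141, -0.069, -0.0]
contact_force: [-0.2, -0.0, 0.6]
grip_width: 0.492
finger_force: 0.0
```

```bash
python3 - <<'E'
from bench import bot
from h import *
s=bot.sense();print(s["clock"],s["joint_positions"]);print(Ro.from_rotvec(s["orientation"]).as_matrix().round(3))
u=(.999,.0436);v=(-.0436,.999)
for t in([647.5,145.8,60],[647.5,145.8,3],[612,144.2,3]):print(shift(s,t,v))
d=bot.snapshot("wrist");cv2.imwrite("pics/w3.png",d["img"][:,:,::-1]);np.savez("w3.npz",img=d["img"],K=d["K"],view=wristview(s,d))
E
```

```text
4.4167 [1.33862279e-01 3.70576832e-01 1.21032568e+00 5.22423169e-05
 1.56057628e+00 1.66052129e+00]
[[ 0.999  0.044  0.   ]
 [ 0.044 -0.999  0.   ]
 [ 0.    -0.    -1.   ]]
(array([-0.03731029, -0.14295897,  8.05754615]), array([-6.22610052e-05, -1.08713747e-04,  5.20816410e-04]))
(array([-0.03793005, -0.14260424, 13.7575461 ]), array([-6.22610052e-05, -1.08713747e-04,  5.20816410e-04]))
(array([-3.59153238, -0.13939478, 13.75715952]), array([-6.22610052e-05, -1.08713747e-04,  5.20816410e-04]))
```

View pics/w3.png

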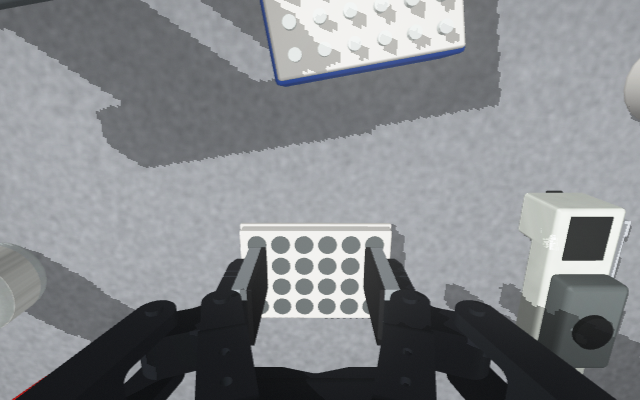

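The picture shows the plate's far edge at row ~228 (cols 240–390), with the fingers still at z≈140. I'll descend outside that edge.

```bash
python3 - <<'E'
from h import *
w=np.load("w3.npz")
for p in((240,230),(390,228),(262,345),(368,345),(262,250),(378,250)):print(p,onz(w["K"],w["view"],p,16).round(1), onz(w["K"],w["view"],p,140).round(1))
E
```

```text
(240, 230) [611.4 204.6  16. ] [662.3 178.6 140. ]
(390, 228) [618.6  82.8  16. ] [666.1 113.1 140. ]
(262, 345) [500.4 186.5  16. ] [602.6 168.9 140. ]
(368, 345) [504.7  90.7  16. ] [604.9 117.4 140. ]
(262, 250) [594.4 186.7  16. ] [653.1 169.  140. ]
(378, 250) [598.7  90.7  16. ] [655.4 117.4 140. ]
```

Call:
step_arm:
  rows:
    - [[0,-0.1,4],[0,0,0],0]
    - [[0,-0.1,8],[0,0,0],0]
    - [[0,-0.1,11],[0,0,0],0]
    - [[0,-0.1,12.5],[0,0,0],0]
    - [[0,-0.1,13],[0,0,0],0]
    - [[0,-0.1,13.4],[0,0,0],0]
    - [[0,-0.1,13.7],[0,0,0],0]
    - [[0,-0.1,13.7],[0,0,0],0]
    - [[0,-0.1,13.7],[0,0,0],0]
    - [[0,-0.1,13.7],[0,0,0],0]

```text
clock: 5.3
eef_pos: [649.1, 145.6, 5.5]
orientation: [-3.14, -0.069, -0.005]
contact_force: [-0.1, -0.4, 0.2]
grip_width: 0.505
finger_force: 0.0
```

Call:
step_arm:
  rows:
    - [[0,0,0.2],[0,0,0],0]
    - [[-0.5,0,0.3],[0,0,0],0]
    - [[-1.0,0,0.3],[0,0,0],0]
    - [[-1.5,0,0.3],[0,0,0],0]
    - [[-1.9,0,0.3],[0,0,0],0]
    - [[-2.2,0,0.3],[0,0,0],0]
    - [[-2.5,0,0.3],[0,0,0],0]
    - [[-2.7,0,0.3],[0,0,0],0]
    - [[-2.8,0,0.3],[0,0,0],0]
    - [[-2.8,0,0.3],[0,0,0],0]

```text
clock: 6.13
eef_pos: [619.7, 144.2, 0.6]
orientation: [-3.141, -0.069, 0.0]
contact_force: [0.5, 0.0, 0.0]
grip_width: 0.498
finger_force: 0.0
```

```bash
cat >plate.py <<'E'
from h import *
O=np.array([567,-57.]);u=np.array([.999,.0436]);v=np.array([-.0436,.999])
def find(d,V):
    h=cv2.cvtColor(d["img"],cv2.COLOR_RGB2HSV)
    m=((h[...,1]<30)&(h[...,2]>175)).astype(np.uint8)
    m=cv2.morphologyEx(m,cv2.MORPH_CLOSE,np.ones((9,9)))
    for c in cv2.findContours(m,0,2)[0]:
        if cv2.contourArea(c)>600:
            P=np.array([onz(d["K"],V,p[0],15)[:2] for p in c],np.float32)
            (cx,cy),sz,a=cv2.minAreaRect(P);q=np.array([cx,cy])-O
            print(cv2.boundingRect(c),"c",round(cx,1),round(cy,1),"size",np.round(sz,1),"ang",round(a,1),"imgr",np.round([q@u,q@v],1))
E
python3 - <<'E'
from bench import bot
from plate import *
s=bot.sense();print(s["eef_pos"],s["contact_force"])
for n in("scene","wrist"):
    d=bot.snapshot(n);print(n);find(d,d["view"] if n!="wrist" else wristview(s,d));cv2.imwrite(f"pics/a_{n}.png",d["img"][:,:,::-1])
E
```

```text
[619.72068973 144.16005823   0.6432929 ] [0.47658101 0.00704495 0.02960146]
scene
(315, 275, 54, 39) c 760.7 120.4 size [ 82.8 119.6] ang 12.3 imgr [201.2 168.8]
(86, 230, 88, 72) c 845.8 -386.8 size [148.2 148.6] ang 84.3 imgr [ 264.2 -341.6]
(29, 36, 169, 177) c 350.3 -696.0 size [815.9 402.4] ang 11.0 imgr [-244.4 -628.9]
wrist
(0, 57, 640, 333) c 635.0 150.1 size [124.4 281.4] ang 6.8 imgr [ 76.9 203.9]
```

```bash
sed -i 's/def find(d,V):/def find(d,V,t=150):/; s/>175/>t/' plate.py; cat >look.py <<'E'
from bench import bot
from plate import *
import sys
s=bot.sense();print(s["clock"],s["eef_pos"].round(1),s["contact_force"].round(1))
d=bot.snapshot("scene");find(d,d["view"])
cv2.imwrite(f"pics/{sys.argv[1]}.png",cv2.resize(d["img"][140:270,250:420,::-1],None,fx=4,fy=4,interpolation=cv2.INTER_CUBIC))
E
python3 look.py b1
```

```text
6.2333 [6.199e+02 1.442e+02 6.000e-01] [-0.3  0.3  0.5]
(65, 305, 304, 95) c 1023.0 -117.1 size [131.9 698.9] ang 0.0 imgr [452.9 -79.9]
(314, 275, 55, 39) c 760.4 119.6 size [ 83.6 120.9] ang 12.4 imgr [200.9 168. ]
(237, 232, 29, 39) c 719.9 -120.7 size [104.2  60.5] ang 46.5 imgr [150.  -70.4]
(85, 230, 90, 73) c 846.3 -387.0 size [151.9 151.6] ang 84.2 imgr [ 264.6 -341.9]
(478, 228, 26, 38) c 528.3 431.1 size [113.   60.9] ang 5.8 imgr [-17.4 489.3]
(217, 140, 42, 28) c 433.2 -298.4 size [104.2 120.1] ang 12.7 imgr [-144.2 -235.4]
(28, 31, 179, 183) c 339.8 -692.6 size [842.4 421.8] ang 11.2 imgr [-254.7 -625.1]
(33, 12, 43, 38) c 71.4 -1260.3 size [305.9 146.3] ang 41.8 imgr [ -547.6 -1180.5]
(0, 0, 45, 42) c 4.4 -1466.3 size [347.5 169.3] ang 43.6 imgr [ -623.5 -1383.3]
```

View pics/b1.png

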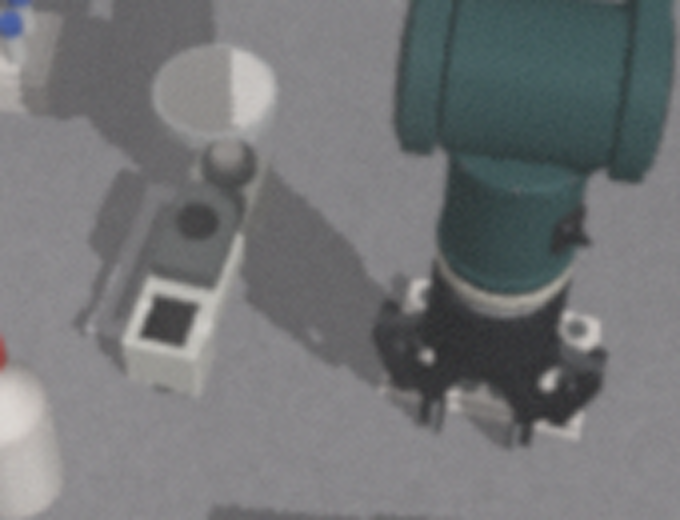

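Fingers are low beside the plate's far side, and the arm hides the rest. Push the last 8 mm, back off, lift and re-measure.

Call:
step_arm:
  rows:
    - [[-0.2,0,0],[0,0,0],0]
    - [[-0.4,0,0],[0,0,0],0]
    - [[-0.6,0,0],[0,0,0],0]
    - [[-0.8,0,0],[0,0,0],0]
    - [[-0.8,0,0],[0,0,0],0]
    - [[0,0,0],[0,0,0],0]
    - [[1.5,0,0],[0,0,0],0]
    - [[2.5,0,0],[0,0,0],0]
    - [[2.5,0,-3],[0,0,0],0]
    - [[2.5,0,-6],[0,0,0],0]

```text
clock: 7.12
eef_pos: [643.5, 144.9, 57.5]
orientation: [3.14, 0.068, -0.011]
contact_force: [1.4, 0.9, 1.3]
grip_width: 0.5
finger_force: 0.0
```

Call:
step_arm:
  rows:
    - [[0,-4,-4],[0,0,-0.12],0]
    - [[0,-8,-8],[0,0,-0.24],0]
    - [[0,-12,-12],[0,0,-0.36],0]
    - [[-2,-12,-16],[0,0,-0.48],0]
    - [[-5,-12,-18],[0,0,-0.6],0]
    - [[-8,-12,-18],[0,0,-0.72],0]
    - [[-8,-12,-18],[0,0,-0.84],0]
    - [[-8,-12,-18],[0,0,-0.96],0]
    - [[-8,-12,-18],[0,0,-1.08],0]
    - [[-8,-12,-18],[0,0,-1.2],0]

```text
clock: 7.95
eef_pos: [559.7, 261.9, 241.3]
orientation: [2.547, 1.838, 0.002]
contact_force: [0.0, 0.4, -0.2]
grip_width: 0.499
finger_force: 0.0
```

Call:
step_arm:
  rows:
    - [[0,0,0],[0,0,-0.12],0]
    - [[0,0,0],[0,0,-0.24],0]
    - [[0,0,0],[0,0,-0.36],0]
    - [[0,0,0],[0,0,-0.371],0]
    - [[0,0,0],[0,0,-0.371],0]
    - [[0,0,0],[0,0,-0.371],0]
    - [[0,0,0],[0,0,-0.371],0]
    - [[0,0,0],[0,0,-0.371],0]
    - [[0,0,0],[0,0,-0.371],0]
    - [[0,0,0],[0,0,-0.371],0]

```text
clock: 8.78
eef_pos: [559.7, 261.6, 240.6]
orientation: [-2.173, -2.269, -0.0]
contact_force: [-0.4, -0.1, 0.5]
grip_width: 0.498
finger_force: 0.0
```

```bash
cat >wl.py <<'E'
from bench import bot
from plate import *
import sys
s=bot.sense();print(s["clock"],s["eef_pos"].round(1),s["contact_force"].round(1),s["joint_positions"].round(2));print(Ro.from_rotvec(s["orientation"]).as_matrix().round(3))
d=bot.snapshot("wrist");V=wristview(s,d);find(d,V,200)
cv2.imwrite(f"pics/{sys.argv[1]}.png",d["img"][:,:,::-1]);np.savez(sys.argv[1]+".npz",img=d["img"],K=d["K"],view=V)
E
python3 wl.py w4
```

```text
8.7833 [559.7 261.6 240.6] [-0.4 -0.1  0.5] [0.35 0.24 1.18 0.   1.72 0.3 ]
[[-0.044  0.999  0.   ]
 [ 0.999  0.044  0.   ]
 [ 0.     0.    -1.   ]]
(474, 251, 76, 95) c 803.6 101.5 size [ 87.2 131.1] ang 13.4 imgr [243.3 148. ]
(272, 212, 75, 103) c 558.6 143.6 size [ 83.1 130.4] ang 2.5 imgr [  0.4 200.7]
(284, 0, 71, 28) c 557.3 406.4 size [65.5 22.9] ang 2.5 imgr [ 10.5 463.4]
```

The plate is now at x_i=0.4 mm and parallel to the slot. Next I'll descend behind its trailing end.

Call:
step_arm:
  rows:
    - [[0,-0.6,4],[0,0,0],0]
    - [[0,-0.6,8],[0,0,0],0]
    - [[0,-0.6,12],[0,0,0],0]
    - [[0,-0.6,16],[0,0,0],0]
    - [[0,-0.6,20],[0,0,0],0]
    - [[0,-0.6,22],[0,0,0],0]
    - [[0,-0.6,23],[0,0,0],0]
    - [[0,-0.6,23.5],[0,0,0],0]
    - [[0,-0.6,23.8],[0,0,0],0]
    - [[0,-0.6,23.8],[0,0,0],0]

```text
clock: 9.67
eef_pos: [555.0, 261.8, 4.1]
orientation: [2.171, 2.269, 0.004]
contact_force: [0.2, 0.8, 0.3]
grip_width: 0.497
finger_force: 0.0
```

Call:
step_arm:
  rows:
    - [[-0.8,0,0],[0,0,0],0]
    - [[-1.6,0,0],[0,0,0],0]
    - [[-2.4,0,0],[0,0,0],0]
    - [[-3.2,0,0],[0,0,0],0]
    - [[-4.0,0,0],[0,0,0],0]
    - [[-5.0,0,0],[0,0,0],0]
    - [[-6,0,0],[0,0,0],0]
    - [[-7,0,0],[0,0,0],0]
    - [[-8,0,0],[0,0,0],0]
    - [[-9,0,0],[0,0,0],0]

```text
clock: 10.5
eef_pos: [557.9, 170.6, 2.8]
orientation: [2.172, 2.27, 0.001]
contact_force: [0.9, 0.9, 1.5]
grip_width: 0.501
finger_force: 0.8
```

```bash
cat >st.py <<'E'
from bench import bot
from plate import *
s=bot.sense();q=s["eef_pos"][:2]-O;print(s["clock"],s["eef_pos"].round(1),s["contact_force"].round(1),"imgr",q@u,q@v)
E
python3 st.py; python3 look.py b2|grep -v 0000
```

```text
10.5 [557.9 170.6   2.8] [0.9 0.9 1.5] imgr 0.7888621532173871 227.76318105763607
10.5 [557.9 170.6   2.8] [0.9 0.9 1.5]
(66, 306, 302, 94) c 1023.0 -116.1 size [131.9 693.3] ang 0.0 imgr [452.9 -79. ]
(315, 275, 54, 39) c 760.4 119.6 size [ 83.5 121. ] ang 12.3 imgr [200.9 168. ]
(237, 232, 29, 38) c 720.1 -120.5 size [103.4  60.4] ang 46.6 imgr [150.2 -70.1]
(85, 230, 90, 73) c 846.2 -386.9 size [151.7 151.3] ang 84.2 imgr [ 264.5 -341.8]
(478, 228, 26, 38) c 527.4 432.6 size [110.6  61.6] ang 9.4 imgr [-18.2 490.9]
(329, 204, 51, 39) c 561.7 98.0 size [ 93.1 126.5] ang 2.8 imgr [  1.5 155. ]
(281, 157, 37, 82) c 521.8 -70.5 size [274.9  86.8] ang 16.0 imgr [-45.7 -11.5]
(217, 140, 49, 28) c 430.9 -290.4 size [103.5 137. ] ang 13.1 imgr [-146.2 -227.2]
(28, 35, 178, 179) c 347.9 -691.2 size [825.9 421.5] ang 11.2 imgr [-246.5 -624. ]
(0, 0, 45, 39) c 43.1 -1510.7 size [290.6 188.1] ang 19.3 imgr [ -586.7 -1429.4]
```

It pushes straight (x_i 1.5, angle 2.8°). Continuing into the arch.

Call:
step_arm:
  rows:
    - [[-0.8,0,0],[0,0,0],0]
    - [[-1.6,0,0],[0,0,0],0]
    - [[-2.4,0,0],[0,0,0],0]
    - [[-3.2,0,0],[0,0,0],0]
    - [[-4.0,0,0],[0,0,0],0]
    - [[-4.8,0,0],[0,0,0],0]
    - [[-5.6,0,0],[0,0,0],0]
    - [[-6.4,0,0],[0,0,0],0]
    - [[-7.2,0,0],[0,0,0],0]
    - [[-8,0,0],[0,0,0],0]

```text
clock: 11.38
eef_pos: [561.1, 90.6, 2.4]
orientation: [-2.172, -2.27, 0.0]
contact_force: [0.4, 1.3, -0.3]
grip_width: 0.499
finger_force: 0.5
```

```bash
python3 st.py; python3 look.py b3|grep -E "imgr \[ *-?[0-9.]+ +[0-9]"
```

```text
11.3833 [561.1  90.6   2.4] [ 0.4  1.3 -0.3] imgr 0.531682034083384 147.75815640552486
(315, 275, 54, 39) c 760.4 119.8 size [ 83.5 120.8] ang 12.3 imgr [200.9 168.1]
(478, 228, 26, 38) c 527.3 432.4 size [111.1  61.1] ang 9.2 imgr [-18.3 490.7]
(281, 191, 67, 48) c 605.0 -18.5 size [166.4 138. ] ang 54.0 imgr [39.6 36.8]
```

Call:
step_arm:
  rows:
    - [[-0.6,0,0],[0,0,0],0]
    - [[-1.2,0,0],[0,0,0],0]
    - [[-1.8,0,0],[0,0,0],0]
    - [[-2.4,0,0],[0,0,0],0]
    - [[-3.0,0,0],[0,0,0],0]
    - [[-3.5,0,0],[0,0,0],0]
    - [[-4.0,0,0],[0,0,0],0]
    - [[-4.4,0,0],[0,0,0],0]
    - [[-4.8,0,0],[0,0,0],0]
    - [[-4.8,0,0],[0,0,0],0]

```text
clock: 12.27
eef_pos: [563.4, 42.7, 2.6]
orientation: [2.172, 2.269, -0.0]
contact_force: [-0.7, -1.0, 0.5]
grip_width: 0.497
finger_force: 0.0
```

Call:
step_arm:
  rows:
    - [[-0.1,0,0],[0,0,0],0]
    - [[-0.1,0,0],[0,0,0],0]
    - [[-0.2,0,0],[0,0,0],0]
    - [[-0.2,0,0],[0,0,0],0]
    - [[-0.3,0,0],[0,0,0],0]
    - [[-0.3,0,0],[0,0,0],0]
    - [[-0.4,0,0],[0,0,0],0]
    - [[-0.4,0,0],[0,0,0],0]
    - [[-0.4,0,0],[0,0,0],0]
    - [[-0.4,0,0],[0,0,0],0]

```text
clock: 13.1
eef_pos: [563.5, 39.6, 2.6]
orientation: [2.172, 2.27, 0.0]
contact_force: [-0.3, 2.2, 0.4]
grip_width: 0.499
finger_force: 0.6
```

```bash
python3 st.py
```

```text
13.1 [563.5  39.6   2.6] [-0.3  2.2  0.4] imgr 0.7596774854984308 96.68160630447004
```

Call:
step_arm:
  rows:
    - [[-0.1,0,0],[0,0,0],0]
    - [[-0.1,0,0],[0,0,0],0]
    - [[-0.2,0,0],[0,0,0],0]
    - [[-0.2,0,0],[0,0,0],0]
    - [[-0.3,0,0],[0,0,0],0]
    - [[-0.3,0,0],[0,0,0],0]
    - [[-0.3,0,0],[0,0,0],0]
    - [[-0.3,0,0],[0,0,0],0]
    - [[-0.3,0,0],[0,0,0],0]
    - [[-0.3,0,0],[0,0,0],0]

```text
clock: 13.93
eef_pos: [563.7, 36.6, 2.6]
orientation: [2.172, 2.27, 0.0]
contact_force: [0.6, 1.9, 1.3]
grip_width: 0.503
finger_force: 0.7
```

```bash
python3 st.py
```

```text
13.9333 [563.7  36.6   2.6] [0.6 1.9 1.3] imgr 0.7406675881728134 93.6291615842924
```

Call:
step_arm:
  rows:
    - [[-0.1,0,0],[0,0,0],0]
    - [[-0.1,0,0],[0,0,0],0]
    - [[-0.2,0,0],[0,0,0],0]
    - [[-0.2,0,0],[0,0,0],0]
    - [[-0.2,0,0],[0,0,0],0]
    - [[-0.2,0,0],[0,0,0],0]
    - [[-0.2,0,0],[0,0,0],0]
    - [[-0.2,0,0],[0,0,0],0]
    - [[-0.2,0,0],[0,0,0],0]
    - [[-0.2,0,0],[0,0,0],0]

```text
clock: 14.77
eef_pos: [563.5, 36.5, 2.6]
orientation: [-2.17, -2.268, -0.004]
contact_force: [-0.5, 6.8, 1.6]
grip_width: 0.5
finger_force: 3.7
```

Call:
step_arm:
  rows:
    - [[-0.1,0,0],[0,0,0],0]
    - [[-0.1,0,0],[0,0,0],0]
    - [[-0.2,0,0],[0,0,0],0]
    - [[-0.2,0,0],[0,0,0],0]
    - [[-0.2,0,0],[0,0,0],0]
    - [[-0.2,0,0],[0,0,0],0]
    - [[-0.2,0,0],[0,0,0],0]
    - [[-0.2,0,0],[0,0,0],0]
    - [[-0.2,0,0],[0,0,0],0]
    - [[-0.2,0,0],[0,0,0],0]

```text
clock: 15.6
eef_pos: [563.5, 36.4, 2.6]
orientation: [-2.168, -2.267, -0.008]
contact_force: [-0.7, 12.7, 3.0]
grip_width: 0.495
finger_force: 6.1
```

```bash
python3 st.py
```

```text
15.6 [563.5  36.4   2.6] [-0.7 12.7  3. ] imgr 0.6007400914217402 93.4969587228167
```

The plate stopped at TCP y_i=93.5 as predicted, with force rising to 12.7 N, so it's against the stop. Back off, lift and check.

Call:
step_arm:
  rows:
    - [[0.4,0,0],[0,0,0],0]
    - [[1.5,0,0],[0,0,0],0]
    - [[3.5,0,0],[0,0,0],0]
    - [[5,0,0],[0,0,0],0]
    - [[5,0,-4],[0,0,0],0]
    - [[5,0,-8],[0,0,0],1]
    - [[5,0,-12],[0,0,0],1]
    - [[5,0,-16],[0,0,0],1]
    - [[5,0,-20],[0,0,0],1]
    - [[5,0,-23],[0,0,0],1]

```text
clock: 16.43
eef_pos: [562.1, 82.2, 236.6]
orientation: [2.17, 2.266, 0.003]
contact_force: [0.5, -0.1, 1.3]
grip_width: -0.001
finger_force: 0.0
```

Call:
step_arm:
  rows:
    - [[0,0,0],[0,0,0],1]
    - [[0,0,0],[0,0,0],1]
    - [[0,0,0],[0,0,0],1]
    - [[0,0,0],[0,0,0],1]
    - [[0,0,0],[0,0,0],1]
    - [[0,0,0],[0,0,0],1]
    - [[0,0,0],[0,0,0],1]
    - [[0,0,0],[0,0,0],1]
    - [[0,0,0],[0,0,0],1]
    - [[0,0,0],[0,0,0],1]

```text
clock: 17.27
eef_pos: [561.6, 82.5, 232.4]
orientation: [-2.172, -2.27, 0.0]
contact_force: [-0.1, 0.7, -0.3]
grip_width: 0.001
finger_force: 0.0
```

```bash
python3 wl.py w5
```

```text
17.2667 [561.6  82.5 232.4] [-0.1  0.7 -0.3] [0.05 0.13 1.33 0.   1.69 0.  ]
[[-0.044  0.999 -0.   ]
 [ 0.999  0.044  0.   ]
 [ 0.    -0.    -1.   ]]
(145, 277, 71, 56) c 404.7 -84.0 size [96.7 45.9] ang 32.5 imgr [-163.3  -19.9]
(352, 262, 43, 35) c 634.0 -45.8 size [48.5 43.7] ang 2.6 imgr [67.4  8.3]
(235, 214, 118, 82) c 540.0 -20.5 size [133.2  99.6] ang 2.7 imgr [-25.4  37.6]
(511, 67, 92, 140) c 803.7 120.3 size [ 87.6 129.3] ang 12.4 imgr [244.2 166.8]
```

View pics/w5.png

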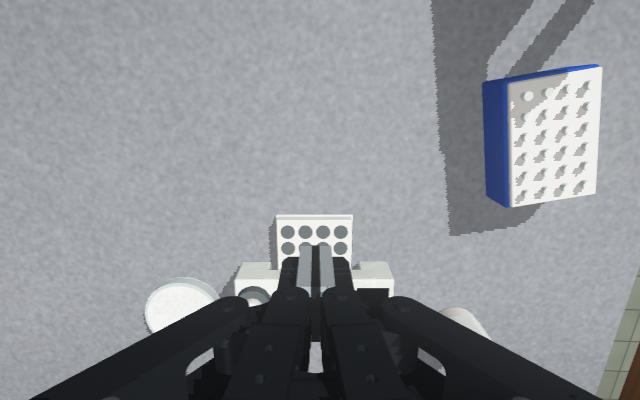

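The plate sits centred under the arch with its trailing end at row ~217, cols 276–352. I'll check its position and triangulate the button.

```bash
python3 - <<'E'
from plate import *
w=np.load("w5.npz")
for p in((276,216.5),(352,216.5)):
    q=onz(w["K"],w["view"],p,16)[:2];print(q.round(1),((q-O)@u).round(1),((q-O)@v).round(1))
def tri(obs):
    A=np.zeros((3,3));b=np.zeros(3)
    R=[ray(*o) for o in obs]
    for o,d in R:
        d=d/np.linalg.norm(d);M=np.eye(3)-np.outer(d,d);A+=M;b+=M@o
    p=np.linalg.solve(A,b);return p,[np.linalg.norm(np.cross(p-o,d/np.linalg.norm(d))) for o,d in R]
a=np.load("w2.npz");s=np.load("scene.npz");t=np.load("side.npz")
def blob(z,x0,y0,x1,y1,thr):
    h=cv2.cvtColor(z["img"],cv2.COLOR_RGB2HSV)[y0:y1,x0:x1,2];n,l,st,c=cv2.connectedComponentsWithStats((h>thr).astype(np.uint8))
    return [(tuple((c[i]+[x0,y0]).round(1)),st[i,4]) for i in range(1,n) if st[i,4]>5]
print(blob(a,252,222,275,247,225));print(blob(s,299,170,317,187,170));print(blob(t,303,228,325,250,190))
P,e=tri([(a["K"],a["view"],(263.6,234.6)),(s["K"],s["view"],(307.2,178.8))]);print(P,e,((P[:2]-O)@u),((P[:2]-O)@v),"side",proj(t["K"],t["view"],P))
E
```

```text
[522.1  26. ] -41.3 84.8
[604.1  29.6] 40.8 84.9
[((np.float64(263.4), np.float64(235.8)), np.int32(172))]
[((np.float64(304.8), np.float64(170.9)), np.int32(37)), ((np.float64(306.9), np.float64(177.6)), np.int32(29)), ((np.float64(314.6), np.float64(183.5)), np.int32(16))]
[((np.float64(313.6), np.float64(234.4)), np.int32(50)), ((np.float64(305.6), np.float64(238.6)), np.int32(19)), ((np.float64(321.0), np.float64(241.7)), np.int32(9))]
[503.35641619 -56.54966222  66.42887786] [np.float64(0.6837957402964738), np.float64(0.6837957402965006)] -63.560305501719874 3.2247476926039855 side [312.83401631 234.66733832]
```

Plate ends are at x_i ±41 and level, so it is square and home. The button is at about (503,-57), top z≈67, and the side view agrees. Move above it with the gripper shut.

Call:
step_arm:
  rows:
    - [[-4,-2,0],[0,0,0],1]
    - [[-8,-4,0],[0,0,0],1]
    - [[-12,-6,2],[0,0,0],1]
    - [[-13.7,-6.5,6],[0,0,0],1]
    - [[-13.7,-6.5,10],[0,0,0],1]
    - [[-13.7,-6.5,13],[0,0,0],1]
    - [[-13.7,-6.5,14],[0,0,0],1]
    - [[-13.7,-6.5,14],[0,0,0],1]
    - [[-13.7,-6.5,14],[0,0,0],1]
    - [[-13.7,-6.5,14],[0,0,0],1]

```text
clock: 18.15
eef_pos: [505.0, -57.2, 95.7]
orientation: [2.168, 2.267, 0.005]
contact_force: [0.1, -0.2, 0.3]
grip_width: -0.003
finger_force: 0.0
```

```bash
python3 st.py
```

```text
18.15 [505.  -57.2  95.7] [ 0.1 -0.2  0.3] imgr -61.968824787420004 2.4721186552297505
```

Call:
step_arm:
  rows:
    - [[0,-0.2,0.5],[0,0,0],1]
    - [[0,-0.2,1],[0,0,0],1]
    - [[0,-0.2,1.5],[0,0,0],1]
    - [[0,-0.2,2],[0,0,0],1]
    - [[0,-0.2,2.3],[0,0,0],1]
    - [[0,-0.2,2.6],[0,0,0],1]
    - [[0,-0.2,2.8],[0,0,0],1]
    - [[0,-0.2,2.8],[0,0,0],1]
    - [[0,-0.2,2.8],[0,0,0],1]
    - [[0,-0.2,2.8],[0,0,0],1]

```text
clock: 18.98
eef_pos: [500.6, -57.2, 64.8]
orientation: [-2.172, -2.27, 0.0]
contact_force: [-2.6, 1.3, 2.3]
grip_width: 0.002
finger_force: 1.3
```

```bash
python3 st.py
```

```text
18.9833 [500.6 -57.2  64.8] [-2.6  1.3  2.3] imgr -66.38681180025327 2.72424243836794
```

Contact, at 2.3 N. Press further in small steps.

Call:
step_arm:
  rows:
    - [[0,0,0.1],[0,0,0],1]
    - [[0,0,0.2],[0,0,0],1]
    - [[0,0,0.3],[0,0,0],1]
    - [[0,0,0.4],[0,0,0],1]
    - [[0,0,0.4],[0,0,0],1]
    - [[0,0,0.4],[0,0,0],1]
    - [[0,0,0.4],[0,0,0],1]
    - [[0,0,0.4],[0,0,0],1]
    - [[0,0,0.4],[0,0,0],1]
    - [[0,0,0.4],[0,0,0],1]

```text
clock: 19.82
eef_pos: [500.8, -57.3, 61.1]
orientation: [2.172, 2.27, 0.0]
contact_force: [-2.3, 0.4, 5.5]
grip_width: 0.002
finger_force: 2.9
```

```bash
python3 st.py
```

```text
19.8167 [500.8 -57.3  61.1] [-2.3  0.4  5.5] imgr -66.14494633081542 2.6040659299832036
```

Call:
step_arm:
  rows:
    - [[0,0,0.1],[0,0,0],1]
    - [[0,0,0.2],[0,0,0],1]
    - [[0,0,0.3],[0,0,0],1]
    - [[0,0,0.3],[0,0,0],1]
    - [[0,0,0.3],[0,0,0],1]
    - [[0,0,0.3],[0,0,0],1]
    - [[0,0,0.3],[0,0,0],1]
    - [[0,0,0.3],[0,0,0],1]
    - [[0,0,0.3],[0,0,0],1]
    - [[0,0,0.3],[0,0,0],1]

```text
clock: 20.65
eef_pos: [500.9, -57.3, 60.8]
orientation: [2.171, 2.269, 0.001]
contact_force: [-8.3, 2.8, 20.0]
grip_width: 0.003
finger_force: 9.1
```

```bash
python3 st.py
```

```text
20.65 [500.9 -57.3  60.8] [-8.3  2.8 20. ] imgr -66.00995632603653 2.577921082555267
```

The button has bottomed out: hard stop at z 60.8, 20 N, about 6 mm of travel. Release and withdraw.

Call:
step_arm:
  rows:
    - [[0,0,-0.5],[0,0,0],1]
    - [[0,0,-1.5],[0,0,0],1]
    - [[0,0,-3],[0,0,0],1]
    - [[0,0,-6],[0,0,0],1]
    - [[0,0,-10],[0,0,0],1]
    - [[0,0,-14],[0,0,0],1]
    - [[4,0,-18],[0,0,0],1]
    - [[8,0,-18],[0,0,0],1]
    - [[12,0,-18],[0,0,0],1]
    - [[16,0,-18],[0,0,0],1]

```text
clock: 21.48
eef_pos: [494.9, 97.3, 239.4]
orientation: [2.172, 2.265, 0.006]
contact_force: [0.3, -0.3, 0.5]
grip_width: 0.0
finger_force: 0.0
```

Call:
step_arm:
  rows:
    - [[4,-4,0],[0,0,0],1]
    - [[8,-8,0],[0,0,0],1]
    - [[12,-12,0],[0,0,0],1]
    - [[12,-12,0],[0,0,0],1]
    - [[12,-12,0],[0,0,0],1]
    - [[12,-12,0],[0,0,0],1]
    - [[12,-12,0],[0,0,0],1]
    - [[12,-12,0],[0,0,0],1]
    - [[12,-12,0],[0,0,0],1]
    - [[12,-12,0],[0,0,0],1]

```text
clock: 22.32
eef_pos: [369.7, 209.8, 237.2]
orientation: [2.175, 2.267, -0.001]
contact_force: [0.8, -0.2, 0.0]
grip_width: 0.0
finger_force: 0.0
```

```bash
python3 st.py;python3 look.py b9 >/dev/null
```

```text
22.3167 [369.7 209.8 237.2] [ 0.8 -0.2  0. ] imgr -185.4752401811183 275.1659909280865
```

View pics/b9.png

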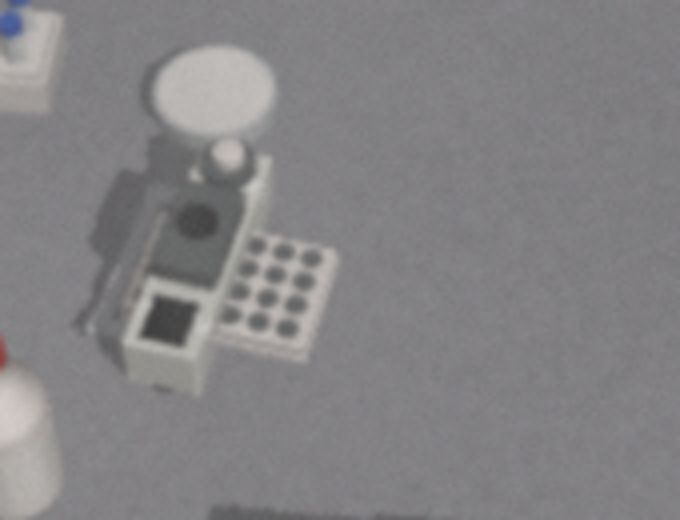

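The plate is home under the arch, with its trailing end at crop (320,300). The button at (228,152) is back up, the dish and bottle haven't moved, and the arm is clear.

```bash
python3 -c "
from bench import bot
print(bot.hand_in())"
```

```text
the job is handed in; nothing more can be done
None
```

I pushed the plate through the arch until it sat square against the stop, pressed the start button fully down and let it go. I then moved the arm clear and handed the job in at about 22 s; no verdict came back.

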